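# Clamp a screwdriver in the filing jig

## Task

Get the shorter of the two screwdrivers ready for having its worn tip filed: lay its handle in the two V-blocks of the filing jig, with the blade through the slot of the steel stop plate and the collar in front of the handle up against that plate. Then push the toggle clamp's handle down until it snaps over centre, so that the clamp's foot holds the screwdriver down. Leave the longer screwdriver where it lies.

Things in the scene. Friction and masses are not known exactly. Their poses are not given: they have to be found in the camera images.
- screwdriver: Shorter screwdriver (205 mm, 0.11 kg) on the mat. Origin under mid-length; y points to the tip, z up as it lies; in this frame the blade slopes 4.5 degrees down to the tip. Handle 30 mm thick, y = -103 to 20 mm, tapering to 23 mm over its front third; collar 13 mm thick, y = 22 to 30; round blade 7 mm thick to y = 103. Centre of mass y = -37.
- driver_handle (a point): Centre of the rear part of the shorter screwdriver's handle, where it is best gripped across (30 mm thick): on its axis, 49 mm from the butt end and 84 mm behind the collar's front face. As it lies on the mat it is at z = 15 to 18 mm (mat top at z = 2 mm), in the jig at z = 47 mm. Axes as screwdriver.
- driver_collar (a point): Centre of the front face of the shorter screwdriver's collar (13 mm across, where the 7 mm blade begins): the face that meets the stop plate. In the jig it is 44 mm above the bench. Axes as screwdriver.
- jig: Filing jig, fixed: dark steel plate 156 x 180 mm, top 12 mm up. Origin: plate centre at bench height; x along the cradle to the stop plate, y to the clamp, z up; all mm below are in this frame. The screwdriver shall lie along y = -55, tip to +x, handle point at (-24, -55, 47). The clamp works in the plane x = 22; open, its arm stands upright at y = 46 to 58, up to 156 high, foot looking to -y.
- rear_vee (a point): Bottom of the V of the rear white V-block, jig frame (-58, -55, 28). The block spans x = -64 to -52, is 56 mm wide in y, its top 46 up; the V has 90 degrees and is 36 mm wide at its mouth. Axes as jig.
- front_vee (a point): Bottom of the V of the front white V-block, jig frame (41.5, -55, 28), like the rear one but spanning x = 36 to 47. Between the two blocks (x = -52 to 36) the space is free for fingers down to the plate.
- jig_stop (a point): Jig frame (60, -55, 44): on the face of the steel stop plate where the collar shall rest, mid-slot. The plate spans x = 60 to 66, is 50 mm wide, its top 62 up; its slot, open at the top, is 9.5 mm wide (flared to 26 mm above 53), floor 31 up. Axes as jig.
- clamp_handle (a joint): Angle of the clamp's handle against its arm, rad: 0 open (the start), 2.63 dead centre, 2.68 locked past centre on its stop. Handle and arm are linked: handle down, arm over and down. Friction holds it where it is left. Takes 2 to 4 N at the grip, a little more over the last 15 degrees, as the sprung foot (4 N/mm) builds up about 14 N; past centre it stays down by itself.
- clamp_grip (a point): Centre of the black grip (16 mm thick, end 20 mm beyond) on the clamp's handle, 112 mm from its pin. Open: handle 61 degrees up, leaning from the arm to +y, this point at (22, 106, 165) in jig frame; then via (124, 156), (136, 140), (136, 105) in y, z; locked, level along +y: (22, 137, 76). Push its upper side, which faces the arm, to +y and then straight down.
- clamp_pivot (a point): The pin about which the clamp's handle turns, on the arm: at (22, 51, 68) mm in the jig's frame when open, rising to (22, 25, 83) as the clamp shuts. The pin lies along the jig's x.
- clamp_pad: Black rubber foot of the clamp's spindle, 19 mm across; origin at the centre of its face. When the clamp is shut it presses on the screwdriver's handle at (22, -55) mm in the jig's frame.
- long_screwdriver: A bystander: the longer screwdriver (266 mm, handle 28 mm thick), lying on the mat roughly parallel to the shorter one. Origin under the middle of its length, y axis to the tip. To be left alone.

How it is judged (in metres and radians):
On the way, in this order (a step that is already met when the one before it is completed fails the run):
1. The shorter screwdriver lies in both V-blocks with its blade in the slot (collar less than 20 mm from the stop plate) while the clamp is still open (joint below 0.6) (y of driver_collar in the frame of jig between -0.059 and -0.051 m and z of driver_collar in the frame of jig between 0.038 and 0.05 m and y of driver_handle in the frame of jig between -0.06 and -0.05 m and z of driver_handle in the frame of jig between 0.041 and 0.053 m and x of driver_collar in the frame of jig between 0.04 and 0.064 m and value of joint clamp_handle below 0.6 rad), for 0.2 s.
2. The clamp's handle is locked past centre (joint above 2.645) (value of joint clamp_handle above 2.645 rad), for 0.2 s.
At the end, for the whole second after the job is handed in: Shorter screwdriver at rest in both V-blocks, blade in the slot (within 4 to 5 mm of the cradle axis across, 6 mm in height), collar under 4 mm from the plate; clamp locked (joint over 2.645), its foot pressing with over 4 N; long screwdriver within 30 mm of its start (y of driver_collar in the frame of jig between -0.059 and -0.051 m and z of driver_collar in the frame of jig between 0.038 and 0.05 m and y of driver_handle in the frame of jig between -0.06 and -0.05 m and z of driver_handle in the frame of jig between 0.041 and 0.053 m and x of driver_collar in the frame of jig between 0.056 and 0.064 m and value of joint clamp_handle above 2.645 rad and contact force between clamp_pad and screwdriver above 4 N and linear speed of screwdriver below 0.02 m/s and distance of long_screwdriver from where it was at the start of the episode below 0.03 m); the robot touches nothing.
It fails at once if The long screwdriver is moved by more than 30 mm (distance of long_screwdriver from where it was at the start of the episode above 0.03 m).
It also fails if it takes over 54 s, if anything falls off the work surface, if the arm or the gripper's body presses on something with over 40 N, if the wrist force passes 120 N, or if a joint passes its speed limit or range.

## Robot

A 6-joint arm with a two-finger parallel gripper is mounted at the origin on the work surface; the furniture and walls round the work are solid. World frame = base frame: x ahead of the robot, y to its left, z up, the work surface at z = 0. Lengths are in mm, angles in rad, forces in N, time in s.
With the tool pointing down it reaches from about 150 to 775 mm from the base axis. Payload 6.1 kg.
Tool frame: the origin (TCP) lies on the centre line of the jaws, within the pads' length; the fingertips stand 25 mm ahead of it and the grasp point (between the pads) lies 6 mm ahead of it (manip.tcp_to_tips is the distance from the TCP to the fingertips, in mm); z points along the fingers, y is the line along which they close (so a half turn about z gives the same grasp; the last joint's range is limited). The gripper opens to 85 mm and grips with 20 to 120 N. Pads are 22 mm wide; open, the fingers measure 114 mm over their backs; the gripper's body (76 mm by 85 mm) begins 54 mm behind the grasp point. The pads swing forward as they close: fully open they stand 13 mm farther back than shut.
Start: joints at [1.205, 0.126, -0.04, 1.405, 0, 1.571], TCP at [187.783, 490.251, 256.295] pointing down, gripper open.
Joint ranges: [-2.72, 2.72], [-0.95, 1.95], [-1.27, 1.35], [-1.78, 2.02], [-1.46, 1.47], [-3.14, 3.14]. Speed limits (rad/s): [2.39, 2.39, 3.01, 3.14, 3.14, 3.14].

## Interface

Orientations are given as a unit quaternion [x, y, z, w].
In Python, from cell import manip, optics gives the robot as it stands.
- The arm moves only by the tool send_rows, never from a script. Its argument "targets" is a list of rows, each a list of 2 entries, a list of its own where there are three numbers: the shift along the tool's x, y, z in mm, then the turn, a rotation vector about the tool's x, y, z in degrees. A call has 1 to 20 rows; each row shifts and turns the commanded pose from where the row before left it, along the tool's axes as they then stand; what a row does not reach is not made up. A row lasts 1/12 s, in which the tool goes at most 41.7 mm and 7.16 degrees, less where a joint would pass 70% of its speed; a pose out of reach is approached as far as the arm can. A call with a gripper value outside its range is refused whole. "claw" is the closure, from 0 (fully open) to 1 (shut), set as the call begins (left out, the last holds). The fingers move at their own pace and stop on an object; "newtons" is the grip in N (left out, the last holds). Time passes only in rows, so rows that do not move let the fingers close. It gives the time, the measured TCP pose, the force, the opening and the grip force at its end, in the units of the state.
- manip.read_state(): the state, without advancing time (a new reading comes with each control period).
- optics.camera(name): name is "scene" or "top"; returns a dict with "img" (420x560x3 uint8, red, green, blue), "z_map" (420x560 float32, mm along the optical axis (not along the pixel's ray), 0 where there is no reading), "fx", "fy", "cx", "cy" (pixels), "extrinsics" (4x4, takes a point from camera to world coordinates). Camera axes: x right, y down, z forward; pixel columns grow to the right and rows downward; lengths in mm; the calibration is good to about 2 mm. A picture is of the moment at which its call begins.
- manip.close_job(): hands the job in; it is judged then, once.
Trained networks look in a picture, given as the dict that the camera call returned (one of the last four; its "shot" number tells which), for a name from the list of things; names that differ only in an ending like _2 or _b are one class to them, and where a whole thing is asked for, a point or a joint stands for the part that bears it (a point fixed in the world has none). Each returns a list of dicts, best first, with "conf" (0 to 1); they miss things now and then, are a little off and sometimes report something else, mostly with a low value. They report only what shows in the picture. A call takes as long as a camera call.
- optics.regions_of(picture, target): "region" (420x560 bool, what is visible of it) and "xy" ([column, row] in pixels, amid what is visible of it).
The state is a dict: "t": time; "joints": joint angles; "joint_vel": joint speeds; "joint_efforts": joint torques, N m; "position": TCP position; "tool_rot": TCP orientation; "contact_force": force on the tool from outside, world axes, zero at the start; "ft_torque": the same for the moment, N m; "grip_width": opening from 0.0 (shut) to 1.0 (fully open); "finger_force": force on a finger pad.
Only numpy, scipy, OpenCV 4.12 (cv2) and the standard library are available. Lean on these libraries where they do the work, as an engineer would, in place of code of your own. Each camera call takes 0.05 s, during which the arm holds its last target. There are 200 camera calls.

## Working session

There is one attempt and no reset: what is moved stays moved. The work goes in short steps, Python scripts to look and compute and a tool call to move; the robot and the scene stay as the last step left them, time stands still between calls to the robot, and variables do not carry over. Pictures are saved under pics/ and viewed, at most 10 in all, crops included, and the job is handed in when it is done.

Besides the shell and the picture viewer there is one more tool, called after "Call:" as a command line: name --argument value ..., lists and objects as JSON in quotes. send_rows: Moves the arm, as the interface text tells. Its arguments: {"type":"object","properties":{"targets":{"type":"array","items":{"type":"array"}},"claw":{"type":"number"},"newtons":{"type":"number"}},"required":["targets"]}

```bash
mkdir -p pics; cat > h.py <<'E'
import numpy as np, cv2
from cell import manip, optics
def world(p,mask):
    v,u=np.nonzero(mask&(p["z_map"]>0)); z=p["z_map"][v,u]
    c=np.stack([(u-p["cx"])*z/p["fx"],(v-p["cy"])*z/p["fy"],z,np.ones_like(z)])
    return (np.array(p["extrinsics"])@c)[:3].T
E
python3 - <<'E'
from h import *
ims=[]
for n in ["top","scene"]:
    p=optics.camera(n); ims.append(p["img"]); np.savez(n+".npz",**{k:v for k,v in p.items()})
    print(n,np.round(p["extrinsics"],2).tolist(),p["fx"])
    for t in ["screwdriver","long_screwdriver","jig","clamp_handle","clamp_pad"]:
        for r in optics.regions_of(p,t)[:2]:
            w=world(p,r["region"]); m=w.mean(0)
            print(t,round(r["conf"],2),np.round(r["xy"]),r["region"].sum(),"mean",m.round(),"min",w.min(0).round(),"max",w.max(0).round())
            np.save(f"m_{n}_{t}.npy",r["region"]) if r is not None else 0
    cv2.imwrite(f"pics/{n}0.png",p["img"][:,:,::-1])
print(manip.read_state())
E
```

```text
top [[-0.01, -1.0, 0.03, 477.25], [-1.0, 0.01, 0.02, 87.6], [-0.02, -0.03, -1.0, 1043.02], [0.0, 0.0, 0.0, 1.0]] 466.16494052779234
screwdriver 0.77 [244. 241.] 734 mean [433. 184.  25.] min [369. 153.  -1.] max [523. 214.  35.]
long_screwdriver 0.91 [181. 247.] 672 mean [431. 323.  23.] min [352. 311.   7.] max [606. 336.  33.]
jig 0.89 [342. 194.] 5907 mean [529. -25.  28.] min [ 448. -124.   -4.] max [615.  91. 187.]
clamp_handle 0.47 [300. 183.] 214 mean [556.  64. 152.] min [547.  30.   3.] max [581.  88. 187.]
clamp_pad 0.4 [336. 179.] 73 mean [553.   0. 151.] min [544.  -7.  40.] max [568.  10. 160.]
scene [[0.9, -0.22, 0.38, 35.35], [-0.43, -0.48, 0.76, -885.47], [0.01, -0.85, -0.52, 809.81], [0.0, 0.0, 0.0, 1.0]] 538.0095979918165
screwdriver 0.98 [238. 243.] 588 mean [429. 178.  21.] min [361. 140.  -0.] max [551. 247.  35.]
screwdriver 0.38 [306. 215.] 259 mean [554.  62. 137.] min [544.  11.   0.] max [674. 265. 184.]
long_screwdriver 0.98 [210. 220.] 364 mean [404. 316.  20.] min [349. 303.   4.] max [473. 330.  33.]
jig 0.61 [309. 280.] 4555 mean [526. -32.  34.] min [ 
[... 339 characters left out ...]
oints': array([ 1.20501014e+00,  1.25802163e-01, -3.96187347e-02,  1.40538100e+00,
        6.00199257e-06,  1.57080400e+00]), 'joint_vel': array([ 0.00024671, -0.00243602,  0.00156345,  0.0012891 ,  0.00043798,
       -0.00166256]), 'joint_efforts': array([-2.33987135e-03, -4.35433531e+01,  3.52943873e+01,  1.05198276e-03,
       -2.39126584e-04, -4.57392375e-06]), 'position': array([187.77684071, 490.25364956, 256.28480454]), 'tool_rot': array([ 1.81878948e-01,  9.83320928e-01, -2.19417958e-06, -3.45772155e-06]), 'contact_force': array([-0.27889278,  0.04735175, -0.49624646]), 'ft_torque': array([ 0.00750729, -0.04717553,  0.04812047]), 'finger_force': 0.0, 'grip_width': 0.9991446048246552}
```

View pics/top0.png

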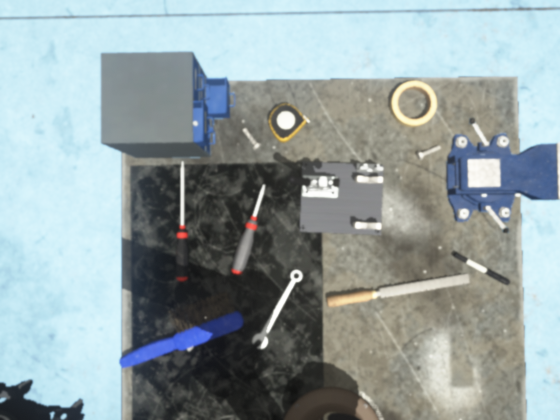

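View pics/scene0.png

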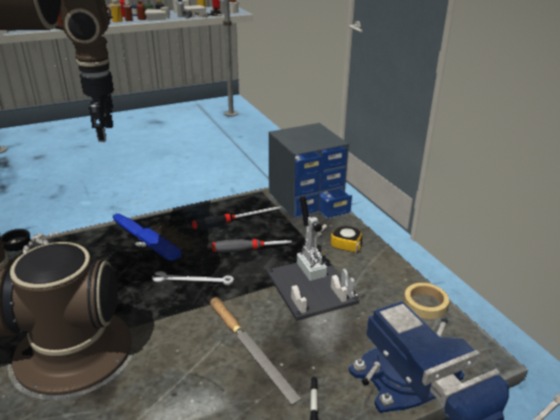

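The top view shows the short screwdriver from its butt at (237,271) to its tip at (264,186). The jig covers (300–383, 162–235), with V-blocks at (368,226) and (368,178) and the clamp at about (318,185). The jig's axes are close to the world's. Next I fit the poses.

```bash
python3 - <<'E'
from h import *
for n in ["top","scene"]:
    p=dict(np.load(n+".npz"))
    H,W=p["z_map"].shape
    allw=np.full((H,W,3),np.nan); ok=p["z_map"]>0
    allw[ok]=world(p,np.ones((H,W),bool))
    X,Y,Z=allw[...,0],allw[...,1],allw[...,2]
    print(n,"bench z",np.nanmedian(Z[(X>350)&(X<420)&(Y>-120)&(Y<-20)]),"mat z",np.nanmedian(Z[(X>400)&(X<480)&(Y>230)&(Y<290)]))
    # jig plate
    box=(X>430)&(X<640)&(Y>-150)&(Y<110)
    m=box&(Z>7)&(Z<60)
    r=cv2.minAreaRect(np.c_[X[m],Y[m]].astype(np.float32)); print("plate all rect",r)
    m=box&(Z>8)&(Z<16); m=cv2.morphologyEx(m.astype(np.uint8),cv2.MORPH_OPEN,np.ones((3,3)))>0
    r=cv2.minAreaRect(np.c_[X[m],Y[m]].astype(np.float32)); print("plate top rect",r, np.median(Z[m]))
    m=box&(Y<-40)&(Z>38)&(Z<70)
    k,l,s,c=cv2.connectedComponentsWithStats(m.astype(np.uint8))
    for i in range(1,k):
        if s[i,4]>12:
            q=allw[l==i]; print("blk",s[i,4],q.mean(0).round(1),q.min(0).round(1),q.max(0).round(1))
    # screwdriver
    m=(X>340)&(X<580)&(Y>120)&(Y<250)&(Z>8)&(Z<45)
    q=allw[m]; vx,vy,x0,y0=cv2.fitLine(q[:,:2].astype(np.float32),cv2.DIST_HUBER,0,.01,.01).ravel()
    if vx<0: vx,vy=-vx,-vy
    s_=(q[:,:2]-[x0,y0])@[vx,vy]; 
    print("sd",len(q),"dir deg",np.degrees(np.arctan2(vy,vx)),"centre",x0,y0,"s",np.percentile(s_,[0,1,99,100]),"zmax",np.percentile(q[:,2],98))
    t0=s_.min(); print("butt",[x0+vx*t0,y0+vy*t0], "perp width",np.percentile((q[:,:2]-[x0,y0])@[-vy,vx],[1,99]))
    rr=p["img"].astype(int); red=(rr[...,0]>120)&(rr[...,1]<80)&(X>340)&(X<580)&(Y>120)&(Y<250)
    k,l,s,c=cv2.connectedComponentsWithStats(red.astype(np.uint8))
    for i in range(1,k):
        if s[i,4]>4: print("red",s[i,4],c[i],np.nanmean(allw[l==i],0).round(1),((np.nanmean(allw[l==i],0)[:2]-[x0,y0])@[vx,vy]).round(1))
p=dict(np.load("top.npz"))
cv2.imwrite("pics/c.png",cv2.hconcat([cv2.resize(p["img"][150:290,220:400,::-1],(800,600))]))
E
```

```text
top bench z 0.6125309926987939 mat z 2.7668771270206207
plate all rect ((525.7413940429688, -21.076934814453125), (177.6396026611328, 255.53268432617188), 2.4722609519958496)
plate top rect ((529.3467407226562, -28.426712036132812), (180.45181274414062, 156.0446319580078), 86.76268005371094) 12.54696238910185
blk 44 [589.3 -70.8  56.4] [586.3 -81.6  38.3] [593.  -61.4  65.5]
blk 43 [ 587.6 -100.2   57. ] [ 584.7 -111.1   44.1] [591.2 -91.5  66.4]
blk 46 [568.6 -65.6  44.3] [562.8 -75.3  38.4] [573.7 -57.3  50.2]
blk 44 [ 566.4 -104.1   44.6] [ 560.5 -112.5   38.4] [571.3 -94.4  49.9]
blk 49 [469.7 -59.4  44.7] [464.2 -69.2  38.6] [475.1 -51.8  49.6]
blk 51 [467.2 -98.3  44.8] [ 461.7 -106.9   38.4] [472.5 -90.2  50.7]
sd 814 dir deg -17.671135 centre 450.10147 177.67 s [-98.8528658  -85.71400008 105.19090004 114.3697965 ] zmax 32.55754754120061
butt [np.float64(355.91302512996623), np.float64(207.67708951482558)] perp width [-13.77909555  32.27113683]
red 10 [246.5 224.5] [472.1 180.2  25.7] 20.2
red 9 [255.77777778 227.22222222] [465.8 160.9  12.2] 20.0
red 17 [235.41176471 271.8823
[... 410 characters left out ...]
5.5]
blk 41 [564.9 -68.5  44.1] [559.3 -78.5  38.9] [572.8 -59.1  49.5]
blk 46 [465.7 -62.6  43.7] [459.2 -74.9  38.2] [472.9 -52.4  49.1]
blk 39 [ 562.5 -109.2   44.1] [ 557.1 -115.3   38. ] [570.8 -99.5  49.4]
blk 38 [ 463.1 -103.9   44.7] [ 457.7 -110.1   38.8] [470.2 -92.7  51.1]
sd 569 dir deg -15.104446 centre 438.64 173.83243 s [-81.52042608 -79.2952173  115.25800479 121.62065558] zmax 31.843406258321775
butt [np.float64(359.9359209814602), np.float64(195.07497714104016)] perp width [-9.21435874 15.65898787]
red 39 [254.56410256 242.43589744] [466.8 166.2  23.7] 29.2
red 13 [261.61538462 242.46153846] [485.9 165.1  18.8] 47.9
red 9 [213.88888889 243.44444444] [368.8 198.4  28.6] -73.9
```

View pics/c.png

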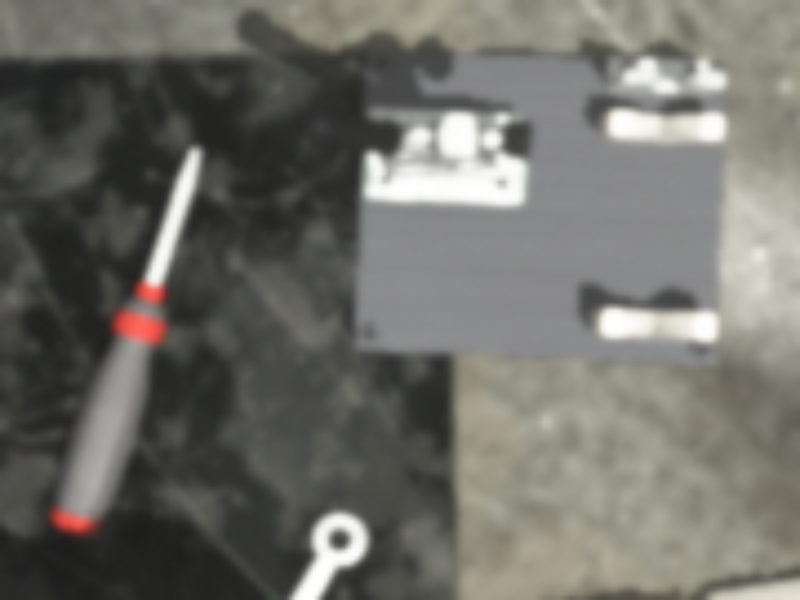

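The crop shows the butt at about (237,271.8) and the tip at (264,185), which gives a yaw near -17.7°. The jig yaw is about -3.3° with its origin near (528,-29), consistent across the plate and the blocks. Next I compute the grasp.

```bash
cat >> h.py <<'E'
from scipy.spatial.transform import Rotation as R
def ray(p,u,v,z):
    E=np.array(p["extrinsics"]); d=E[:3,:3]@[(u-p["cx"])/p["fx"],(v-p["cy"])/p["fy"],1]; o=E[:3,3]
    return o+d*(z-o[2])/d[2]
def delta(target,yaw_y=None):
    s=manip.read_state(); r=R.from_quat(s["tool_rot"]); print("tool d",r.inv().apply(np.array(target)-s["position"]).round(1), "y dir",np.degrees(np.arctan2(*r.apply([0,1,0])[[1,0]])).round(2),"zdir",r.apply([0,0,1]).round(3))
E
python3 - <<'E'
from h import *
print(manip.tcp_to_tips)
p=dict(np.load("top.npz"))
b,t=ray(p,236.9,271.8,17),ray(p,264.1,185.,5.5)
print("top",b,t,np.linalg.norm(t-b),np.degrees(np.arctan2(*(t-b)[[1,0]])),"handle",b+(t-b)*49/205)
g=b+(t-b)*49/205
p=dict(np.load("scene.npz")); m=np.load("m_scene_screwdriver.npy"); v,u=np.nonzero(m)
b2,t2=ray(p,211,243.5,17),ray(p,291.5,242,5.5)
print("scene",b2,t2,np.linalg.norm(t2-b2),np.degrees(np.arctan2(*(t2-b2)[[1,0]])),"handle",b2+(t2-b2)*49/205, u.min(),u.max())
delta([g[0],g[1],90]); 
E
```

```text
25.0
top [368.44934043 202.98699917  17.        ] [559.65524254 141.98018853   5.5       ] 201.0317834281115 -17.695981326589507 handle [414.15221459 188.40488346  14.25121951]
scene [366.89890238 217.2834179   17.        ] [565.71757141 152.08099635   5.5       ] 209.55302176565542 -18.156862027097716 handle [414.42141351 201.69844884  14.25121951] 299 313
tool d [-319.4 -200.9  166.3] y dir 69.04 zdir [-0. -0. -1.]
```

Call:
send_rows --targets '[[[-10,-6,4],[0,0,0]],[[-20,-12.5,8.5],[0,0,0]],[[-20,-12.5,8.5],[0,0,0]],[[-20,-12.5,8.5],[0,0,0]],[[-20,-12.5,8.5],[0,0,0]],[[-20,-12.5,8.5],[0,0,0]],[[-20,-12.5,8.5],[0,0,0]],[[-20,-12.5,8.5],[0,0,0]],[[-20,-12.5,8.5],[0,0,0]],[[-20,-12.5,8.5],[0,0,0]],[[-20,-12.5,8.5],[0,0,0]],[[-20,-12.5,8.5],[0,0,0]],[[-20,-12.5,8.5],[0,0,0]],[[-20,-12.5,8.5],[0,0,0]],[[-20,-12.5,8.5],[0,0,0]],[[-20,-12.5,8.5],[0,0,0]],[[-10,-6,4],[0,0,0]],[[0,0,0],[0,0,-3.2]],[[0,0,0],[0,0,0]]]' --claw 0.15

```text
t: 2.18
position: [415.2, 188.4, 120.4]
tool_rot: [0.155, 0.988, -0.0, -0.0]
contact_force: [-0.1, 0.3, 0.4]
grip_width: 0.852
finger_force: 0.0
```

```bash
python3 - <<'E'
from h import *
delta([414,189.5,31])
p=optics.camera("scene"); cv2.imwrite("pics/s1.png",cv2.resize(p["img"][120:300,120:360,::-1],(800,600)))
E
```

```text
tool d [ 1.4  0.7 89.4] y dir 72.21 zdir [-0.001 -0.    -1.   ]
```

View pics/s1.png

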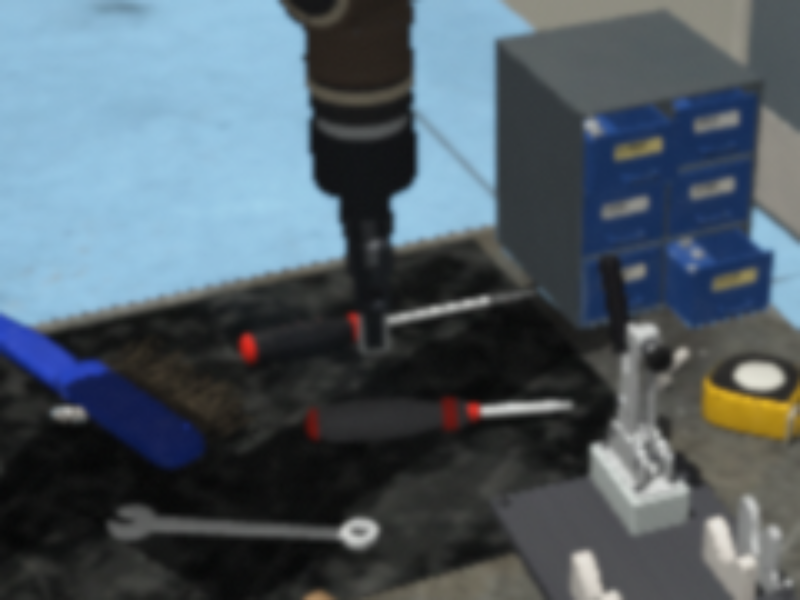

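The picture shows the gripper (fingers at 373,340) over the short screwdriver's handle (310–450, 418), lined up along its length. I go down and grip.

Call:
send_rows --targets '[[[1,1,8],[0,0,0]],[[0,0,14],[0,0,0]],[[0,0,14],[0,0,0]],[[0,0,14],[0,0,0]],[[0,0,14],[0,0,0]],[[0,0,12],[0,0,0]],[[0,0,8],[0,0,0]],[[0,0,5],[0,0,0]],[[0,0,0],[0,0,0]],[[0,0,0],[0,0,0]]]'

```text
t: 3.07
position: [414.6, 191.0, 31.9]
tool_rot: [0.154, 0.988, 0.0, 0.0]
contact_force: [0.4, 0.4, -1.1]
grip_width: 0.849
finger_force: 0.0
```

Call:
send_rows --targets '[[[0,0,0],[0,0,0]],[[0,0,0],[0,0,0]],[[0,0,0],[0,0,0]],[[0,0,0],[0,0,0]],[[0,0,0],[0,0,0]],[[0,0,0],[0,0,0]],[[0,0,0],[0,0,0]],[[0,0,0],[0,0,0]],[[0,0,0],[0,0,0]],[[0,0,0],[0,0,0]],[[0,0,0],[0,0,0]],[[0,0,0],[0,0,0]]]' --claw 1 --newtons 50

```text
t: 4.07
position: [414.9, 190.8, 32.5]
tool_rot: [0.154, 0.988, 0.0, 0.0]
contact_force: [-0.8, -1.1, 5.5]
grip_width: 0.33
finger_force: 49.3
```

Call:
send_rows --targets '[[[0,0,-4],[0,0,0]],[[0,0,-10],[0,0,0]],[[0,0,-20],[0,0,0]],[[0,0,-22],[0,0,0]],[[0,0,-22],[0,0,0]],[[0,0,-22],[0,0,0]],[[0,0,-22],[0,0,0]],[[0,0,-22],[0,0,0]],[[0,0,-22],[0,0,0]],[[0,0,-22],[0,0,0]],[[0,0,-22],[0,0,0]],[[0,0,-18],[0,0,0]],[[0,0,-10],[0,0,0]],[[0,0,0],[0,0,0]]]'

```text
t: 5.23
position: [415.3, 191.1, 272.3]
tool_rot: [0.154, 0.988, 0.001, 0.002]
contact_force: [0.3, -0.4, -1.4]
grip_width: 0.327
finger_force: 49.5
```

Call:
send_rows --targets '[[[-6,-9,0],[0,0,0]],[[-11,-16,0],[0,0,0]],[[-11,-16,0],[0,0,0]],[[-11,-16,0],[0,0,0]],[[-11,-16,0],[0,0,0]],[[-11,-16,0],[0,0,0]],[[-11,-16,0],[0,0,0]],[[-11,-16,0],[0,0,0]],[[-11,-16,0],[0,0,0]],[[-11,-16,0],[0,0,0]],[[-11,-16,0],[0,0,0]],[[-11,-16,0],[0,0,0]],[[-11,-16,0],[0,0,0]],[[-11,-16,0],[0,0,0]],[[-11,-18,0],[0,0,0]],[[0,0,0],[0,0,-4.8]],[[0,0,0],[0,0,-4.8]],[[0,0,0],[0,0,-4.9]],[[0,0,0],[0,0,0]]]'

```text
t: 6.82
position: [494.5, -82.6, 268.1]
tool_rot: [0.028, 1.0, 0.0, -0.001]
contact_force: [1.1, 1.0, -1.7]
grip_width: 0.329
finger_force: 49.5
```

```bash
python3 - <<'E'
from h import *
s=manip.read_state(); print(s["t"],s["position"],s["contact_force"]); delta([494.9,-82.2,133])
for n in ["top","scene"]:
    p=optics.camera(n); np.savez(n+"1.npz",**p)
    im=p["img"][120:300,220:460] if n=="top" else p["img"][130:340,180:460]
    cv2.imwrite(f"pics/{n}2.png",cv2.resize(im[:,:,::-1],(800,600)))
E
```

```text
6.8167 [494.47089268 -82.61949383 268.06919787] [ 1.05787018  1.01971475 -1.67816034]
tool d [ -0.8   0.4 135.1] y dir 86.81 zdir [-0.003  0.    -1.   ]
```

View pics/scene2.png

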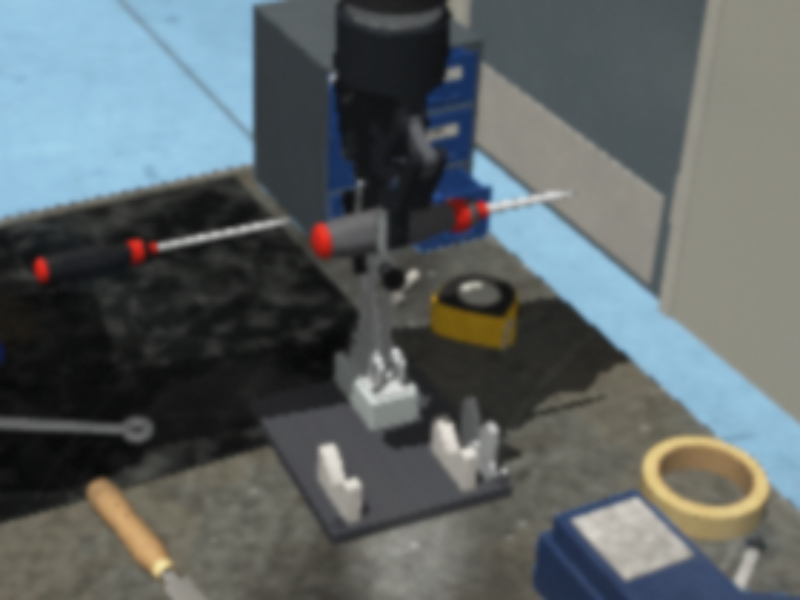

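View pics/top2.png

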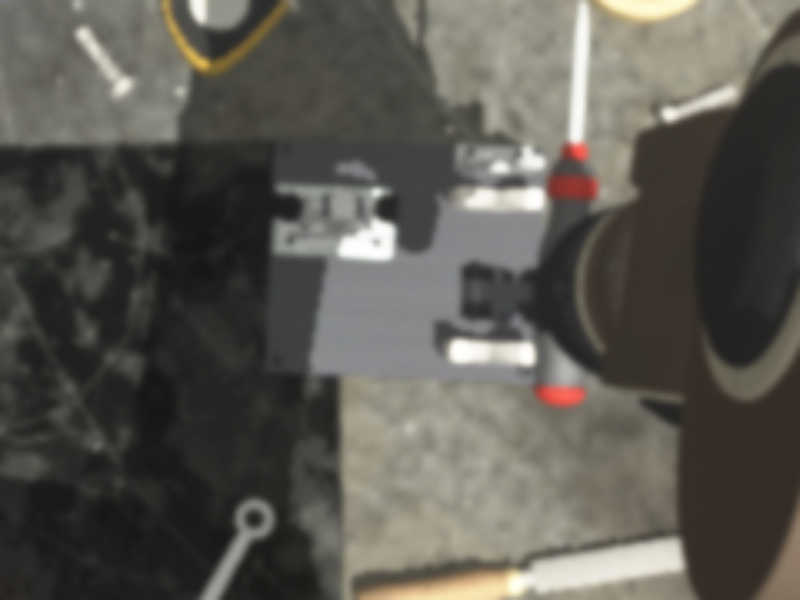

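The top view shows the held driver with its butt at crop (560,397), collar front at (574,146) and tip at (584,3). The scene view has the butt at (320,240) and the tip at (571,193). I triangulate these to get its pitch and offset.

```bash
python3 - <<'E'
from h import *
T=dict(np.load("top1.npz"));S=dict(np.load("scene1.npz"))
def line(p,u,v):
    E=p["extrinsics"]; d=E[:3,:3]@[(u-p["cx"])/p["fx"],(v-p["cy"])/p["fy"],1]; return E[:3,3],d/np.linalg.norm(d)
def tri(a,b):
    A=np.zeros((3,3));B=np.zeros(3)
    for o,d in (a,b): P=np.eye(3)-np.outer(d,d);A+=P;B+=P@o
    return np.linalg.solve(A,B)
bt=(220+561*.3,120+400*.3);tt=(220+584*.3,120+3*.3);ct=(220+574*.3,120+145*.3)
bs=(180+318*.35,130+240*.35);ts=(180+571*.35,130+193*.35);cs=(180+487*.35,130+210*.35)
for n,a,b in (("butt",bt,bs),("collar",ct,cs),("tip",tt,ts)):
    print(n,tri(line(T,*a),line(S,*b)).round(1), "top@252-",ray(T,*a,{"butt":254,"collar":247,"tip":242}[n]).round(1))
b=ray(T,*bt,254);t=ray(T,*tt,242);print(np.linalg.norm(t-b),np.degrees(np.arctan2(*(t-b)[[1,0]])))
E
```

```text
butt [444.9 -79.8 253. ] top@252- [444.6 -79.4 254. ]
collar [575.  -89.5 250.4] top@252- [574.6 -89.9 247. ]
tip [645.9 -94.8 250.9] top@252- [648.8 -97.4 242. ]
205.3067833981396 -5.033693162005704
```

Call:
send_rows --targets '[[[0,1,5],[0,0,-0.6]],[[0,0,12],[0,0,0]],[[0,0,20],[0,0,0]],[[0,0,22],[0,0,0]],[[0,0,22],[0,0,0]],[[0,0,22],[0,0,0]],[[0,0,22],[0,0,0]],[[0,0,20],[0,0,0]],[[0,0,15],[0,0,0]],[[0,0,10],[0,0,0]],[[0,0,0],[0,0,0]]]'

```text
t: 7.83
position: [493.7, -80.5, 97.3]
tool_rot: [0.023, 1.0, 0.0, -0.002]
contact_force: [-0.1, 0.9, -1.1]
grip_width: 0.33
finger_force: 49.6
```

```bash
python3 - <<'E'
from h import *
s=manip.read_state(); print(s["t"],s["position"],s["contact_force"])
ims=[]
for n in ["top","scene"]:
    p=optics.camera(n); np.savez(n+"2.npz",**p)
    im=p["img"][130:250,300:420] if n=="top" else p["img"][230:330,260:380]
    ims.append(cv2.resize(im[:,:,::-1],(400,int(400*im.shape[0]/im.shape[1])),interpolation=cv2.INTER_CUBIC)[:333])
cv2.imwrite("pics/b3.png",cv2.hconcat(ims))
E
```

```text
7.8333 [493.69682106 -80.49404674  97.25649882] [-0.14700306  0.89710148 -1.12264141]
```

View pics/b3.png

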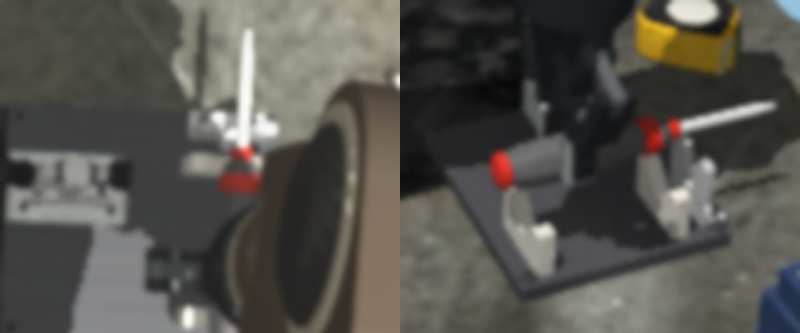

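The driver sits over the V-blocks. Its blade, at about crop (243,125), is 2–3 mm to -y of the slot plate centre (233, about 238 with parallax). I make a small correction and lower it gently with a softer grip.

Call:
send_rows --targets '[[[0,1,4],[0,0,-0.6]],[[0,0,6],[0,0,0]],[[0,0,6],[0,0,0]],[[0,0,5],[0,0,0]],[[0,0,4],[0,0,0]],[[0,0,3],[0,0,0]],[[0,0,2],[0,0,0]],[[0,0,0],[0,0,0]]]' --newtons 25

```text
t: 8.6
position: [495.4, -80.1, 69.6]
tool_rot: [0.018, 1.0, -0.0, -0.0]
contact_force: [-0.9, -1.7, 0.4]
grip_width: 0.33
finger_force: 49.9
```

Call:
send_rows --targets '[[[0,0,2],[0,0,0]],[[0,0,2],[0,0,0]],[[0,0,1],[0,0,0]],[[0,0,0],[0,0,0]]]'

```text
t: 8.93
position: [496.5, -80.9, 66.1]
tool_rot: [0.018, 1.0, -0.001, 0.001]
contact_force: [-0.9, -5.7, 6.4]
grip_width: 0.331
finger_force: 50.4
```

Call:
send_rows --targets '[[[0,-1.5,0],[0,0,0]],[[0,0,0],[0,0,0]],[[0,0,1],[0,0,0]],[[0,0,0],[0,0,0]]]'

```text
t: 9.27
position: [496.5, -81.9, 65.0]
tool_rot: [0.018, 1.0, -0.001, 0.001]
contact_force: [-0.4, -3.4, 8.9]
grip_width: 0.329
finger_force: 50.5
```

```bash
python3 - <<'E'
from h import *
s=manip.read_state(); print(s["position"],s["contact_force"],s["ft_torque"]); delta(s["position"])
E
```

```text
[496.54989137 -81.94534833  64.97675022] [-0.39644355 -3.35384963  8.94132388] [-0.64271226  0.20554185  0.08035723]
tool d [0. 0. 0.] y dir 87.93 zdir [ 0.003 -0.001 -1.   ]
```

Call:
send_rows --targets '[[[0,-1,0],[0,0,0]],[[0,0,1],[0,0,0]],[[0,0,0],[0,0,0]]]'

```text
t: 9.52
position: [496.7, -82.5, 64.3]
tool_rot: [0.018, 1.0, -0.0, 0.002]
contact_force: [-0.6, -1.1, 11.8]
grip_width: 0.33
finger_force: 50.8
```

```bash
python3 - <<'E'
from h import *
s=manip.read_state(); print(s["position"],s["contact_force"],s["ft_torque"])
E
```

```text
[496.6580237  -82.45007584  64.29368825] [-0.57110315 -1.0521638  11.78339718] [-0.16267037  0.36792731 -0.02234702]
```

Call:
send_rows --targets '[[[0,0,0],[0,0,0]],[[0,0,0],[0,0,0]],[[0,0,0],[0,0,0]],[[0,0,0],[0,0,0]],[[0,0,0],[0,0,0]]]' --claw 0.5

```text
t: 9.93
position: [495.0, -82.2, 62.4]
tool_rot: [0.018, 1.0, 0.0, -0.0]
contact_force: [0.3, 0.8, -0.9]
grip_width: 0.5
finger_force: 0.0
```

```bash
python3 - <<'E'
from h import *
ims=[]
for n in ["top","scene"]:
    p=optics.camera(n); np.savez(n+"3.npz",**p)
    im=p["img"][130:250,300:420] if n=="top" else p["img"][230:330,260:380]
    ims.append(cv2.resize(im[:,:,::-1],(400,int(400*im.shape[0]/im.shape[1])),interpolation=cv2.INTER_CUBIC)[:333])
cv2.imwrite("pics/b4.png",cv2.hconcat(ims))
E
```

```text
(no output)
```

View pics/b4.png

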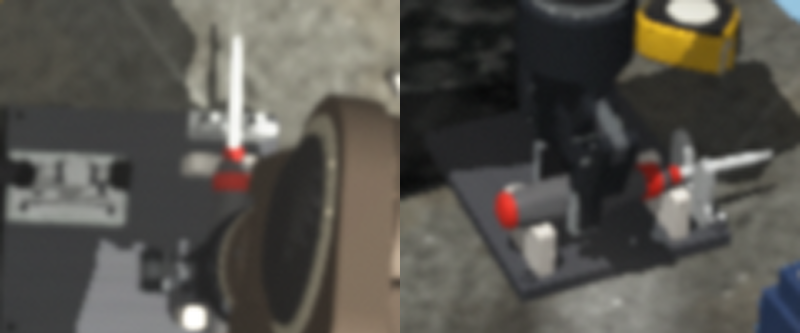

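The blade is in the slot, the handle lies in both Vs, and the collar is about 10 mm short of the plate. I re-align, grip again and slide it forward.

Call:
send_rows --targets '[[[0,0,0],[0,0,1.2]],[[0,0,0],[0,0,0]],[[0,0,0],[0,0,0]],[[0,0,0],[0,0,0]],[[0,0,0],[0,0,0]],[[0,0,0],[0,0,0]],[[0,0,0],[0,0,0]]]' --claw 1 --newtons 25

```text
t: 10.62
position: [495.3, -82.5, 62.8]
tool_rot: [0.028, 1.0, -0.0, -0.0]
contact_force: [-1.2, -0.7, 0.5]
grip_width: 0.339
finger_force: 26.3
```

Call:
send_rows --targets '[[[-1,0,0],[0,0,0]],[[-1,0,0],[0,0,0]],[[-1,0,0],[0,0,0]],[[-1,0,0],[0,0,0]],[[-1,0,0],[0,0,0]],[[-1,0,0],[0,0,0]],[[0,0,0],[0,0,0]]]'

```text
t: 11.2
position: [501.6, -82.7, 62.8]
tool_rot: [0.028, 1.0, -0.0, 0.0]
contact_force: [0.2, -1.7, -1.0]
grip_width: 0.338
finger_force: 26.2
```

Call:
send_rows --targets '[[[-1,0,0],[0,0,0]],[[-1,0,0],[0,0,0]],[[-1,0,0],[0,0,0]],[[0,0,0],[0,0,0]]]'

```text
t: 11.53
position: [503.4, -82.8, 62.4]
tool_rot: [0.028, 1.0, -0.0, -0.001]
contact_force: [-4.9, -1.6, 1.0]
grip_width: 0.337
finger_force: 26.3
```

Call:
send_rows --targets '[[[-1,0,0],[0,0,0]],[[-1,0,0],[0,0,0]],[[0,0,0],[0,0,0]]]'

```text
t: 11.78
position: [503.6, -82.8, 62.0]
tool_rot: [0.029, 1.0, -0.0, -0.003]
contact_force: [-9.4, -1.0, 3.6]
grip_width: 0.337
finger_force: 26.5
```

Call:
send_rows --targets '[[[0,0,0],[0,0,0]],[[0,0,0],[0,0,0]],[[0,0,0],[0,0,0]],[[0,0,0],[0,0,0]],[[0,0,-5],[0,0,0]],[[0,0,-10],[0,0,0]],[[0,0,-20],[0,0,0]],[[0,0,-25],[0,0,0]],[[0,0,-25],[0,0,0]],[[0,0,-25],[0,0,0]],[[0,0,-25],[0,0,0]],[[0,0,-25],[0,0,0]],[[0,0,-25],[0,0,0]],[[0,0,-15],[0,0,0]],[[0,0,-5],[0,0,0]],[[0,0,0],[0,0,0]]]' --claw 0.5

```text
t: 13.12
position: [507.0, -83.1, 269.9]
tool_rot: [0.028, 1.0, -0.0, 0.002]
contact_force: [0.3, 0.0, -1.0]
grip_width: 0.495
finger_force: 0.0
```

```bash
python3 - <<'E'
from h import *
ims=[]
for n in ["top","scene"]:
    p=optics.camera(n); np.savez(n+"4.npz",**p)
    im=p["img"][130:250,280:400] if n=="top" else p["img"][190:310,260:380]
    ims.append(cv2.resize(im[:,:,::-1],(400,400),interpolation=cv2.INTER_CUBIC))
    for t in ["clamp_handle","screwdriver"]:
        for r in optics.regions_of(p,t)[:1]:
            w=world(p,r["region"]); w=w[(w[:,2]>30)&(w[:,0]<600)]; h=w[w[:,2]>150] if t[0]=="c" else w
            print(n,t,round(r["conf"],2),r["xy"],w.mean(0).round(1),"high part",h.mean(0).round(1) if len(h) else 0,w.min(0).round(),w.max(0).round())
cv2.imwrite("pics/b5.png",cv2.hconcat(ims))
E
```

```text
top clamp_handle 0.48 [297.8, 181.5] [555.7  65.5 157.8] high part [556.5  73.8 171.8] [549.  34. 102.] [564.  88. 187.]
top screwdriver 0.97 [366.9, 190.5] [516.  -81.3  58.3] high part [516.  -81.3  58.3] [454. -98.  37.] [599. -34. 339.]
scene clamp_handle 0.63 [304.7, 210.4] [551.4  58.5 142.4] high part [552.4  71.4 167.4] [544.  14.  71.] [562.  86. 185.]
scene screwdriver 0.97 [312.8, 285.8] [505.9 -89.9  54.2] high part [505.9 -89.9  54.2] [ 450. -101.   38.] [581. -71.  67.]
```

View pics/b5.png

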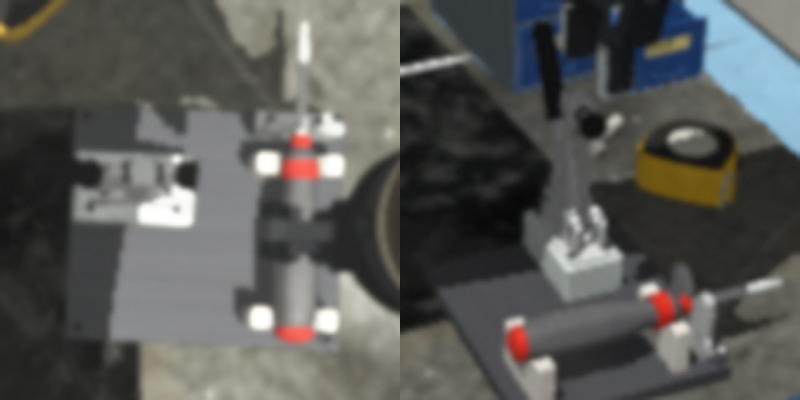

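The driver is seated: the collar, at top crop (300,142), is against the plate and the handle lies in both Vs. The clamp grip is near world (555,74,168), which matches the model. I shut the fingers and go above the gap between arm and grip.

Call:
send_rows --targets '[[[-2,7,0],[0,0,0]],[[-5,15,0],[0,0,0]],[[-6,18,0],[0,0,0]],[[-6,18,0],[0,0,0]],[[-6,18,0],[0,0,0]],[[-6,18,0],[0,0,0]],[[-5,18,0],[0,0,0]],[[-4,15,0],[0,0,0]],[[0,0,0],[0,0,0]],[[0,0,10],[0,0,0]],[[0,0,15],[0,0,0]],[[0,0,15],[0,0,0]],[[0,0,10],[0,0,0]],[[0,0,0],[0,0,0]]]' --claw 1 --newtons 40

```text
t: 14.58
position: [552.0, 40.8, 214.9]
tool_rot: [0.029, 1.0, -0.0, -0.002]
contact_force: [-0.9, 0.5, 0.3]
grip_width: 0.001
finger_force: 0.0
```

```bash
cat >> h.py <<'E'
def jig():
    s=manip.read_state(); a=np.radians(3.3); c,n=np.cos(a),np.sin(a); d=s["position"]-[528,-29,25]
    print("t",s["t"],"jig tip",np.round([c*d[0]-n*d[1],n*d[0]+c*d[1],d[2]],1),"F",s["contact_force"].round(1))
E
python3 - <<'E'
from h import *
jig()
p=optics.camera("scene"); cv2.imwrite("pics/s6.png",cv2.resize(p["img"][160:280,250:390,::-1],(700,600),interpolation=cv2.INTER_CUBIC))
E
```

```text
t 14.5833 jig tip [ 19.9  71.1 189.9] F [-0.9  0.5  0.3]
```

View pics/s6.png

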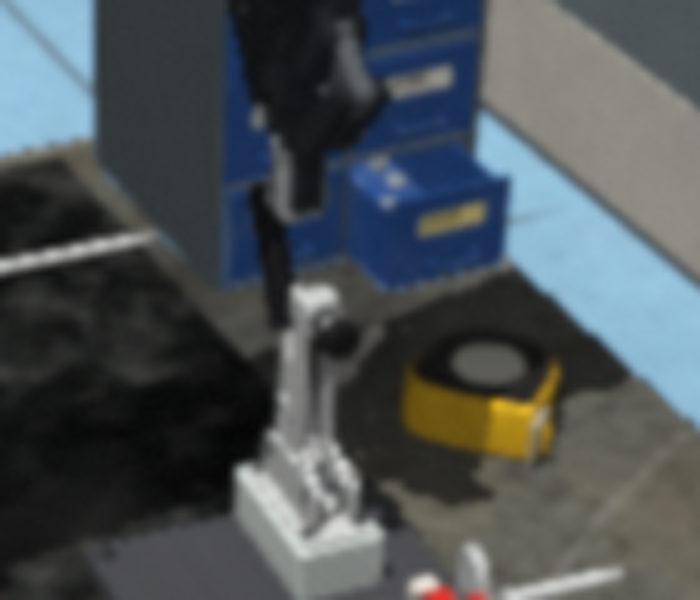

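The fingertips (300,210) are in the clamp plane, just above the arm and on the arm side of the black grip (268,250). I lower them and begin to push.

Call:
send_rows --targets '[[[-1,0,8],[0,0,0]],[[-1,0,12],[0,0,0]],[[0,1,6],[0,0,0]],[[0,4,0],[0,0,0]],[[0,4,0],[0,0,0]],[[0,4,0],[0,0,0]],[[0,3,0],[0,0,0]],[[0,0,0],[0,0,0]]]'

```text
t: 15.3
position: [556.7, 58.2, 192.4]
tool_rot: [0.028, 1.0, 0.0, 0.0]
contact_force: [-0.1, 0.5, 0.1]
grip_width: -0.002
finger_force: 0.0
```

```bash
python3 -c "from h import *;jig()"
```

```text
t 15.3 jig tip [ 23.6  88.7 167.4] F [-0.1  0.5  0.1]
```

Call:
send_rows --targets '[[[0,4,1],[0,0,0]],[[0,4,1],[0,0,0]],[[0,4,1],[0,0,0]],[[0,4,2],[0,0,0]],[[0,3,2],[0,0,0]],[[0,0,0],[0,0,0]]]'

```text
t: 15.8
position: [557.5, 77.1, 184.5]
tool_rot: [0.028, 1.0, 0.0, -0.0]
contact_force: [0.1, -0.7, 0.9]
grip_width: -0.002
finger_force: 0.3
```

```bash
python3 -c "from h import *;jig()"
```

```text
t 15.8 jig tip [ 23.3 107.7 159.5] F [ 0.1 -0.7  0.9]
```

Call:
send_rows --targets '[[[0,4,3],[0,0,0]],[[0,4,3],[0,0,0]],[[0,4,4],[0,0,0]],[[0,2,4],[0,0,0]],[[0,0,0],[0,0,0]]]'

```text
t: 16.22
position: [558.1, 91.0, 169.9]
tool_rot: [0.028, 1.0, 0.0, -0.0]
contact_force: [-0.5, 0.1, 0.0]
grip_width: -0.005
finger_force: 0.3
```

```bash
python3 - <<'E'
from h import *
jig()
p=optics.camera("scene"); cv2.imwrite("pics/s7.png",cv2.resize(p["img"][160:280,250:390,::-1],(700,600),interpolation=cv2.INTER_CUBIC))
E
```

```text
t 16.2167 jig tip [ 23.1 121.5 144.9] F [-0.5  0.1  0. ]
```

View pics/s7.png

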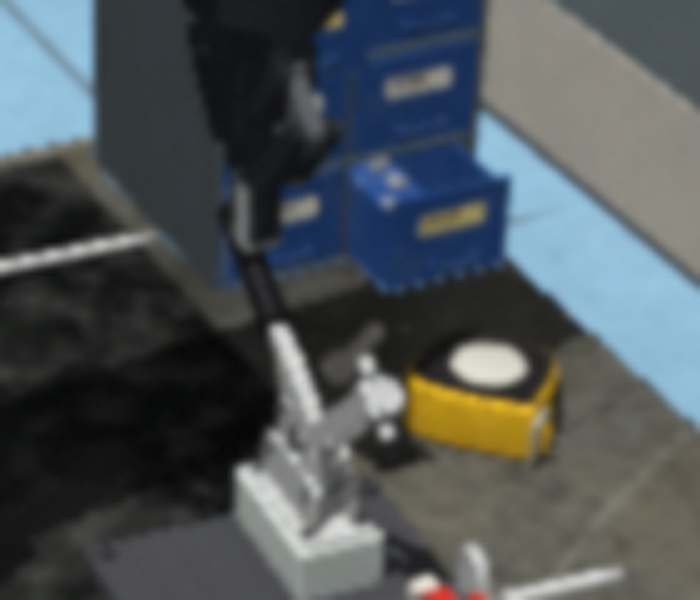

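The handle is following the fingers and the arm is swinging over. I have viewed 11 pictures against the limit of 10, so I view no more and go on by force and numbers. Pushing down.

Call:
send_rows --targets '[[[0,1,4],[0,0,0]],[[0,1,5],[0,0,0]],[[0,1,5],[0,0,0]],[[0,1,5],[0,0,0]],[[0,1,5],[0,0,0]],[[0,1,5],[0,0,0]],[[0,1,4],[0,0,0]],[[0,1,4],[0,0,0]],[[0,0,0],[0,0,0]]]'

```text
t: 17.02
position: [558.3, 98.6, 132.7]
tool_rot: [0.028, 1.0, 0.0, -0.001]
contact_force: [0.3, 0.2, 0.3]
grip_width: -0.0
finger_force: 0.0
```

```bash
python3 -c "from h import *;jig()"
```

```text
t 17.0167 jig tip [ 22.9 129.1 107.7] F [0.3 0.2 0.3]
```

Call:
send_rows --targets '[[[0,1,3],[0,0,0]],[[0,1,3],[0,0,0]],[[0,1,3],[0,0,0]],[[0,1,2],[0,0,0]],[[0,0,2],[0,0,0]],[[0,0,0],[0,0,0]]]'

```text
t: 17.52
position: [558.8, 102.5, 120.4]
tool_rot: [0.028, 1.0, 0.0, -0.0]
contact_force: [-0.4, -0.8, -0.5]
grip_width: 0.004
finger_force: 0.2
```

```bash
python3 -c "from h import *;jig()"
```

```text
t 17.5167 jig tip [ 23.2 133.1  95.4] F [-0.4 -0.8 -0.5]
```

Call:
send_rows --targets '[[[0,0,2],[0,0,0]],[[0,0,2],[0,0,0]],[[0,0,2],[0,0,0]],[[0,0,2],[0,0,0]]]'

```text
t: 17.85
position: [558.8, 102.3, 112.5]
tool_rot: [0.028, 1.0, -0.0, -0.0]
contact_force: [0.9, -0.1, 0.4]
grip_width: 0.003
finger_force: 0.0
```

Call:
send_rows --targets '[[[0,0,1.5],[0,0,0]],[[0,0,1.5],[0,0,0]],[[0,0,1],[0,0,0]]]'

```text
t: 18.1
position: [558.8, 102.3, 108.5]
tool_rot: [0.028, 1.0, -0.0, -0.0]
contact_force: [-0.5, 0.0, -0.4]
grip_width: 0.0
finger_force: 0.0
```

```bash
python3 - <<'E'
from h import *
jig()
for n in ["top","scene"]:
    p=optics.camera(n)
    for t in ["clamp_handle","clamp_pad"]:
        for r in optics.regions_of(p,t)[:1]:
            w=world(p,r["region"]); w=w[(w[:,2]>30)&(w[:,0]<600)]
            print(n,t,round(r["conf"],2),np.round(r["xy"]),w.mean(0).round(1),w.min(0).round(),w.max(0).round())
E
```

```text
t 18.1 jig tip [ 23.2 132.8  83.5] F [-0.5  0.  -0.4]
scene clamp_pad 0.5 [330. 279.] [543.2 -88.5  66.8] [536. -95.  54.] [555. -78.  78.]
```

Call:
send_rows --targets '[[[0,0,1],[0,0,0]],[[0,0,1],[0,0,0]],[[0,0,0],[0,0,0]]]'

```text
t: 18.65
position: [559.1, 102.4, 107.0]
tool_rot: [0.028, 1.0, 0.0, 0.0]
contact_force: [-1.1, -0.1, 2.4]
grip_width: 0.002
finger_force: 1.0
```

Call:
send_rows --targets '[[[0,0,1],[0,0,0]],[[0,0,1],[0,0,0]],[[0,0,0],[0,0,0]]]'

```text
t: 18.9
position: [559.2, 102.5, 105.4]
tool_rot: [0.028, 1.0, 0.0, 0.0]
contact_force: [-0.7, -0.6, 7.3]
grip_width: -0.002
finger_force: 3.0
```

Call:
send_rows --targets '[[[0,0,1],[0,0,0]],[[0,0,1],[0,0,0]],[[0,0,0],[0,0,0]]]'

```text
t: 19.15
position: [559.3, 102.6, 103.7]
tool_rot: [0.028, 1.0, 0.0, 0.001]
contact_force: [0.1, 0.4, 7.5]
grip_width: -0.001
finger_force: 4.0
```

Call:
send_rows --targets '[[[0,0,1],[0,0,0]],[[0,0,1],[0,0,0]],[[0,0,0],[0,0,0]]]'

```text
t: 19.4
position: [559.3, 102.7, 101.9]
tool_rot: [0.028, 1.0, 0.0, 0.001]
contact_force: [-2.0, 0.3, 9.3]
grip_width: 0.003
finger_force: 4.6
```

Call:
send_rows --targets '[[[0,0,1],[0,0,0]],[[0,0,1],[0,0,0]],[[0,0,0],[0,0,0]]]'

```text
t: 19.65
position: [559.3, 102.7, 100.1]
tool_rot: [0.028, 1.0, 0.001, 0.001]
contact_force: [-3.4, 0.9, 9.6]
grip_width: -0.002
finger_force: 5.2
```

Call:
send_rows --targets '[[[0,0,1],[0,0,0]],[[0,0,1],[0,0,0]],[[0,0,0],[0,0,0]]]'

```text
t: 19.9
position: [559.3, 102.8, 98.3]
tool_rot: [0.028, 1.0, 0.001, 0.001]
contact_force: [-2.3, 0.6, 11.2]
grip_width: -0.001
finger_force: 5.6
```

```bash
python3 - <<'E'
from h import *
jig(); print(manip.read_state()["ft_torque"])
for n in ["top","scene"]:
    p=optics.camera(n); np.savez(n+"8.npz",**p)
    E=np.array(p["extrinsics"]); H,W=p["z_map"].shape
    w=world(p,np.ones((H,W),bool)); a=np.radians(3.3); c,s=np.cos(a),np.sin(a)
    d=w-[528,-29,0]; j=np.c_[c*d[:,0]-s*d[:,1],s*d[:,0]+c*d[:,1],d[:,2]]
    m=(abs(j[:,0]-22)<14)&(j[:,1]>-75)&(j[:,1]<175)&(j[:,2]>30)&(j[:,2]<180)
    q=j[m]
    for y in range(-70,175,10):
        k=q[(q[:,1]>=y)&(q[:,1]<y+10)]
        if len(k)>2: print(n,y,len(k),"z med/10/90",np.percentile(k[:,2],[50,10,90]).round())
E
```

```text
t 19.9 jig tip [ 23.7 133.4  73.3] F [-2.3  0.6 11.2]
[ 0.245296    0.62124736 -0.00835295]
top -70 10 z med/10/90 [55. 50. 58.]
top -60 57 z med/10/90 [102.  58. 107.]
top -50 90 z med/10/90 [ 93.  50. 108.]
top -40 10 z med/10/90 [ 98.  97. 100.]
top -30 14 z med/10/90 [ 98.  96. 101.]
top -20 20 z med/10/90 [97. 94. 98.]
top -10 21 z med/10/90 [95. 90. 96.]
top 0 20 z med/10/90 [92. 86. 96.]
top 10 44 z med/10/90 [45. 39. 93.]
top 20 56 z med/10/90 [86. 46. 92.]
top 30 19 z med/10/90 [89. 70. 91.]
scene -70 107 z med/10/90 [53. 42. 93.]
scene -60 143 z med/10/90 [ 81.  55. 108.]
scene -50 28 z med/10/90 [101.  75. 114.]
scene -40 13 z med/10/90 [ 97.  91. 100.]
scene -30 17 z med/10/90 [94. 88. 99.]
scene -20 26 z med/10/90 [92. 86. 97.]
scene -10 21 z med/10/90 [92. 84. 96.]
scene 0 29 z med/10/90 [88. 39. 95.]
scene 10 101 z med/10/90 [42. 33. 90.]
scene 20 91 z med/10/90 [66. 44. 91.]
scene 30 66 z med/10/90 [57. 44. 89.]
scene 40 42 z med/10/90 [64. 44. 87.]
scene 50 41 z med/10/90 [71. 52. 86.]
scene 60 35 z med/10/90 [69. 48. 83.]
scene 70 84 z med/10/90 [161.  59. 168.]
scene 80 83 z med/10/90 [146.  74. 173.]
scene 90 75 z med/10/90 [144.  78. 178.]
scene 100 62 z med/10/90 [127.  77. 173.]
scene 110 71 z med/10/90 [138.  75. 169.]
scene 120 118 z med/10/90 [ 98.  76. 132.]
scene 130 46 z med/10/90 [102.  70. 154.]
scene 140 33 z med/10/90 [120.  66. 177.]
scene 150 8 z med/10/90 [124.  69. 129.]
scene 160 11 z med/10/90 [134. 126. 144.]
scene 170 10 z med/10/90 [142. 131. 149.]
```

The handle is lower than its locked position, so it is past centre and on its stop. I back off and measure where it stays.

Call:
send_rows --targets '[[[0,0,-2],[0,0,0]],[[0,0,-3],[0,0,0]],[[0,0,-5],[0,0,0]],[[0,0,-10],[0,0,0]],[[0,0,-20],[0,0,0]],[[0,0,-25],[0,0,0]],[[0,0,-25],[0,0,0]],[[0,0,-20],[0,0,0]],[[0,0,-10],[0,0,0]],[[0,0,0],[0,0,0]],[[0,0,0],[0,0,0]]]'

```text
t: 20.92
position: [559.0, 102.3, 216.5]
tool_rot: [0.028, 1.0, -0.0, 0.0]
contact_force: [-0.7, -0.7, -1.0]
grip_width: 0.003
finger_force: 0.0
```

```bash
python3 - <<'E'
from h import *
jig()
for n in ["top","scene"]:
    p=optics.camera(n); np.savez(n+"9.npz",**p)
    H,W=p["z_map"].shape
    w=world(p,np.ones((H,W),bool)); a=np.radians(3.3); c,s=np.cos(a),np.sin(a)
    d=w-[528,-29,0]; j=np.c_[c*d[:,0]-s*d[:,1],s*d[:,0]+c*d[:,1],d[:,2]]
    q=j[(abs(j[:,0]-22)<12)&(j[:,1]>-75)&(j[:,1]<175)&(j[:,2]>30)&(j[:,2]<115)]
    print(n,[(y,*np.percentile(k[:,2],[50,90]).round()) for y in range(-70,170,10) if len(k:=q[(q[:,1]>=y)&(q[:,1]<y+10)])>2])
    for r in optics.regions_of(p,"screwdriver")[:1]:
        w=world(p,r["region"]); print(round(r["conf"],2),w.mean(0).round(1))
    for t in ("clamp_handle","clamp_pad","long_screwdriver"):
        for r in optics.regions_of(p,t)[:1]:
            w=world(p,r["region"]); print(t,round(r["conf"],2),w.mean(0).round(1),w.min(0).round(),w.max(0).round())
E
```

```text
t 20.9167 jig tip [ 23.4 132.9 191.5] F [-0.7 -0.7 -1. ]
top [(-70, np.float64(58.0), np.float64(97.0)), (-60, np.float64(97.0), np.float64(107.0)), (-50, np.float64(89.0), np.float64(99.0)), (-40, np.float64(91.0), np.float64(95.0)), (-30, np.float64(93.0), np.float64(94.0)), (-20, np.float64(92.0), np.float64(96.0)), (-10, np.float64(92.0), np.float64(94.0)), (0, np.float64(91.0), np.float64(94.0))]
0.62 [524.3 -81.   54.9]
long_screwdriver 0.8 [439.4 322.9  20.3] [350. 309.  -1.] [604. 344.  35.]
scene [(-70, np.float64(57.0), np.float64(93.0)), (-60, np.float64(83.0), np.float64(102.0)), (-50, np.float64(89.0), np.float64(99.0)), (-40, np.float64(89.0), np.float64(94.0)), (-30, np.float64(88.0), np.float64(94.0)), (-20, np.float64(89.0), np.float64(93.0)), (-10, np.float64(89.0), np.float64(94.0)), (0, np.float64(86.0), np.float64(91.0)), (10, np.float64(42.0), np.float64(89.0)), (20, np.float64(73.0), np.float64(91.0)), (30, np.float64(69.0), np.float64(89.0)), (40, np.float64(73.0), np.float64(88.0)), (50, np.float64(77.0), np.float64(87.0)), (60, np.float64(74.0), np.float64(86.0)), (70, np.float64(81.0), np.float64(85.0)), (80, np.float64(82.0), np.float64(87.0)), (90, np.float64(84.0), np.float64(87.0)), (100, np.float64(83.0), np.float64(85.0)), (110, np.float64(82.0), np.float64(84.0)), (120, np.float64(81.0), np.float64(84.0)), (130, np.float64(80.0), np.float64(83.0)), (140, np.float64(79.0), np.float64(82.0)), (150, np.float64(77.0), np.float64(79.0))]
0.74 [516.4 -89.2  52.5]
clamp_handle 0.66 [557.1  72.8  74.2] [541.  -8.  -2.] [624. 217.  92.]
clamp_pad 0.49 [543.  -88.6  67.2] [536. -96.  58.] [553. -79.  74.]
long_screwdriver 0.84 [408.2 317.4  20.5] [351. 306.   0.] [479. 366.  33.]
```

```bash
python3 - <<'E'
from h import *
for n,box in (("top",(140,240,355,395)),("scene",(255,320,280,360))):
    for k in ("4","9"):
        p=dict(np.load(n+k+".npz")); r0,r1,c0,c1=box; i=p["img"][r0:r1,c0:c1].astype(int)
        red=((i[...,0]>110)&(i[...,1]<90)&(i[...,2]<90)).astype(np.uint8)
        K,l,s,c=cv2.connectedComponentsWithStats(red)
        print(n,k,[(s[a,4],(c[a]+[c0,r0]).round(1).tolist()) for a in range(1,K) if s[a,4]>5])
E
```

```text
top 4 [(np.int32(6), [368.0, 172.5]), (np.int32(17), [365.8, 180.6]), (np.int32(8), [363.9, 229.1])]
top 9 [(np.int32(7), [368.0, 172.7]), (np.int32(19), [367.9, 179.2]), (np.int32(13), [364.8, 229.8])]
scene 4 [(np.int32(82), [340.5, 281.4]), (np.int32(57), [294.8, 292.9])]
scene 9 [(np.int32(66), [340.3, 282.2]), (np.int32(57), [294.8, 292.7])]
```

```bash
python3 -c "
from cell import manip
print(manip.close_job())"
```

```text
the job is handed in; nothing more can be done
None
```

I handed the job in at about 21 s. The short screwdriver lies in both V-blocks with its collar pushed up to the stop plate. The clamp handle sits at its locked height with the foot on the screwdriver, and the long screwdriver was left alone. I inferred the lock and the foot's hold from where the clamp rests, as I could not read the foot force. I also viewed 11 pictures, one over the limit of 10.

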